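# Weigh a tube carrier and hold a centrifuge lid just below its balance point

### The job

Get the spin ready: gently set the tube carrier with the orange caps upright in the middle of the balance pan and let go of it, leaving the other things where they are. Then raise the purple centrifuge lid by its yellow grip until it is just past its balance point (about 52 degrees open), without letting it spring on towards fully open, ease it back and hold it still about five degrees below that point, in the green part of the guide arc. Finish while still holding the lid there, the carrier still on the pan.

Things in the scene. Friction and masses are not known exactly. Their poses are not given: they have to be found in the camera images.
- carrier: Tube carrier: upright aluminium cylinder, 42 mm diameter, 45 mm high, with four orange tube caps standing 8 mm higher on its top; about 0.16 kg. Stands on the bench in a row with the jar and the bottle, in any order, about 90 mm apart along y. Origin: centre of its underside.
- balance: Low white laboratory balance, 170 (x) x 160 (y) x 45 mm high, fixed to the bench, with a round steel pan on it. Origin: centre of its underside.
- pan_top (a point): Centre of the upper face of the balance's round steel pan (100 mm diameter), 62 mm above the bench when empty. The pan stands 13 mm clear of the balance's case.
- pan (a joint): How far the sprung pan is pressed down, in m: 0 empty, stop at 0.012; spring 600 N/m after a 0.2 N preload. The carrier alone presses it about 0.002 to 0.003. More than 0.010 (about 6 N) overloads the balance.
- centrifuge: White centrifuge housing, fixed, 200 (x) x 220 (y) x 125 mm high; the shut purple lid's top is at 155 mm. Origin: centre of its underside. Its -x axis is its front, y is parallel to the hinge. Beside the lid, at the -y side, a thin guide arc (radius 90 mm about the hinge, up to 205 mm above the bench) is green where the lid's underside passes at 0.71 to 0.88 rad, red above, white below.
- lid_hinge (a point): Point on the lid's hinge axis, at mid width, on the rear (+x) top edge of the housing, 125 mm above the bench. The axis runs along the centrifuge's y axis.
- lid_grip (a point): Centre of the lid's yellow grip: a round barrel, 28 mm diameter, 30 mm long along the hinge direction (the centrifuge's y), flat ends, standing on a narrow black neck with its centre 32 mm ahead of the lid's front edge. Pinched across its two flat ends from above it can turn between the fingers as the lid swings. With the lid shut it lies 232 mm in front of the hinge axis and 15 mm above it (140 mm above the bench); it moves on a circle about the hinge.
- lid (a joint): Opening angle of the purple lid (200 x 220 x 30 mm), rad: 0 shut, grows as the front edge rises, stop at 1.35. A spring balances the lid at 0.90 rad (52 degrees): below that it falls shut, above it springs open by itself. Force at the grip: about 3 N to lift it from shut, none at the balance point, about 2 N opening at 1.2 rad; hinge friction is slight (it can stay put only within about 0.02 rad of the balance point).
- amber_jar: Bystander: amber glass jar, black cap, 38 mm wide, 60 mm high, in the front row with the carrier. Origin: centre of its underside.
- white_bottle: Bystander: small white bottle with a blue cap, 36 mm wide, 65 mm high, in the front row with the carrier. Origin: centre of its underside.
- orange_rack: Bystander: orange rack with seven upright fins, 160 x 70 x 57 mm. Origin: centre of its underside.
- tip_box: Bystander: clear box with a green lid, 122 x 82 x 60 mm. Origin: centre of its underside.
- marker: Bystander: blue marker pen lying on the bench, 135 mm long. Origin: under its middle.
There are look-alikes about, which are no part of the job. Of the things like the carrier, leave any that is red; of the rest the larger one is meant.

How it is judged:
By the outcome, as a careful person would: the job done as asked, in the order asked, and still so for the second after the job is handed in, while the arm keeps its last pose, push and grip.
It also fails if it takes over 58 s, if anything falls off the work surface, if the arm or the gripper's body presses on something with over 40 N, if the wrist force passes 120 N, or if a joint passes its speed limit or range.

### The arm

A 7-joint arm with a two-finger parallel gripper is mounted at the origin on the work surface. World frame = base frame: x ahead of the robot, y to its left, z up, the work surface at z = 0. Lengths are in m, angles in rad, forces in N, time in s.
With the tool pointing down it reaches from about 0.425 to 0.875 m from the base axis. Payload 4.7 kg.
Tool frame: the origin (TCP) lies midway between the tips of the shut fingers; the grasp point (between the pads) lies 19 mm behind it; z points along the fingers, y is the line along which they close (so a half turn about z gives the same grasp; the last joint's range is limited). The gripper opens to 87 mm and grips with 3 to 60 N. Pads are 19 mm wide; open, the fingers measure 117 mm over their backs; the gripper's body (75 mm by 190 mm) begins 51 mm behind the grasp point.
Start: joints at [-1.191, 0.321, -0.07, 1.45, 0.023, 1.371, -0.057], TCP at [0.233, 0.607, 0.223] pointing down, gripper open.
Joint ranges: [-2.86, 2.86], [-0.3, 2.09], [-1.38, 1.24], [0.06, 2.45], [-1.56, 4.7], [0.09, 2.05], [-2.69, 2.69]. Speed limits (rad/s): [2.57, 2.57, 3.14, 3.14, 3.14, 3.14, 3.14].

### API

Orientations are given as a rotation vector (axis times angle).
In Python, from bench import ctrl, get_image, calibration gives the robot as it stands.
- The arm moves only by the tool apply_moves, never from a script. Its arguments are lists of equal length, an entry for each row: "dp": the shift along the tool's x, y, z in m, a list of three; "twist": the turn, a rotation vector about the tool's x, y, z in rad, a list of three; "fingers": the closure, from 0 (fully open) to 1 (shut). In form: {"dp": [[dx, dy, dz], ...], "twist": [[ax, ay, az], ...], "fingers": [fingers, ...]}. A call has 1 to 10 rows; each row shifts and turns the commanded pose from where the row before left it, along the tool's axes as they then stand; what a row does not reach is not made up. A row lasts 1/10 s, in which the tool goes at most 50 mm and 8.59 degrees, less where a joint would pass 70% of its speed; a pose out of reach is approached as far as the arm can. A call is refused whole if a number of a shift passes 0.05 or a number of a turn 0.15, either way. A call with a gripper value outside its range is refused whole. The fingers move at their own pace and stop on an object; "newtons" is the grip in N (left out, the last holds). Time passes only in rows, so rows that do not move let the fingers close. It gives the time, the measured TCP pose, the force, the opening and the grip force at its end, in the units of the state.
- ctrl.get_state(): the state, without advancing time (a new reading comes with each control period).
- get_image(name): name is "scene" or "side" or "wrist"; returns the picture (420x560x3 uint8, red, green, blue); there is no depth.
- calibration(name): a dict with "fx", "fy", "cx", "cy" (pixels), "eye" and "attitude" of the camera in the world; the wrist camera has in their place "hand_eye" (4x4, takes a point from camera to tool coordinates, whose origin is the TCP and whose axes are the flange's). Camera axes: x right, y up, looking along -z (the intrinsics and any distortion apply to the point x, -y, -z); pixel columns grow to the right and rows downward; lengths in m; the calibration is good to about 2 mm. A picture is of the moment at which its call begins: read the wrist's pose just before it. calibration takes no time and is no camera call.
- ctrl.close_job(): hands the job in; it is judged then, once.
The state is a dict: "time": time; "joint_positions": joint angles; "qd": joint speeds; "joint_torque": joint torques, N m; "position": TCP position; "tool_rot": TCP orientation; "ft_force": force on the tool from outside, world axes, zero at the start; "torque": the same for the moment, N m; "grip_width": opening from 0.0 (shut) to 1.0 (fully open); "grip_force": force on a finger pad.
Only numpy, scipy, OpenCV 4.12 (cv2) and the standard library are available. Lean on these libraries where they do the work, as an engineer would, in place of code of your own. Each camera call takes 0.05 s, during which the arm holds its last target. There are 200 camera calls.

## Working session

There is one attempt and no reset: what is moved stays moved. The work goes in short steps, Python scripts to look and compute and a tool call to move; the robot and the scene stay as the last step left them, time stands still between calls to the robot, and variables do not carry over. Pictures are saved under pics/ and viewed, at most 10 in all, crops included, and the job is handed in when it is done.

Besides the shell and the picture viewer there is one more tool, called after "Call:" by a JSON object that holds its "method" and its "body". apply_moves: Moves the arm, as the interface text tells. Its arguments: {"type":"object","properties":{"dp":{"type":"array"},"twist":{"type":"array"},"fingers":{"type":"array"},"newtons":{"type":"number"}},"required":["dp","twist","fingers"]}

```bash
ls; mkdir -p pics; cat > h.py <<'E'
import numpy as np, cv2
from scipy.spatial.transform import Rotation as R
from bench import ctrl, get_image, calibration
def cam(name, st=None):
    c=calibration(name)
    K=np.array([[c['fx'],0,c['cx']],[0,c['fy'],c['cy']],[0,0,1.]])
    if name=='wrist':
        T=np.eye(4); T[:3,:3]=R.from_rotvec(st['tool_rot']).as_matrix(); T[:3,3]=st['position']
        M=T@np.array(c['hand_eye'])
        return c,K,M[:3,3],M[:3,:3]
    return c,K,np.array(c['eye']),np.array(c['attitude'])
E
python3 - <<'E'
from h import *
for n in ['scene','side','wrist']:
    print(n,calibration(n))
    im=get_image(n); cv2.imwrite(f'pics/{n}0.png',im[:,:,::-1])
s=ctrl.get_state(); print(s)
E
```

```text
pics
scene {'fx': 394.5116519828937, 'fy': 394.5116519828937, 'cx': 273.13712181387524, 'cy': 209.4933154804357, 'eye': array([ 1.33553639, -0.15680687,  0.79123738]), 'attitude': array([0.70687647, 0.65649042, 1.34925346])}
side {'fx': 395.08664624394027, 'fy': 395.08664624394027, 'cx': 280.38234503896035, 'cy': 207.08003762566491, 'eye': array([0.34170889, 0.56921582, 0.7430439 ]), 'attitude': array([ 0.14009003, -1.11594449, -2.65181711])}
wrist {'fx': 320.86006275888946, 'fy': 320.86006275888946, 'cx': 276.45540482872326, 'cy': 211.98942055163488, 'hand_eye': array([[-4.54505582e-04,  9.69237450e-01,  2.46127121e-01,
         6.62331774e-02],
       [ 9.99999709e-01,  5.91491231e-04, -4.82636787e-04,
        -2.09247441e-04],
       [-6.13371682e-04,  2.46126829e-01, -9.69237436e-01,
        -1.62094072e-01],
       [ 0.00000000e+00,  0.00000000e+00,  0.00000000e+00,
         1.00000000e+00]])}
{'time': 0.15, 'joint_positions': array([-1.19092196,  0.32169391, -0.07007422,  1.45140968,  0.02257729,
        1.37079601, -0.05691603]), 'qd': array([ 7.65714665e-04, -6.99284800e-04, -1.08330922e-03, -3.99902448e-03,
       -4.88696613e-04, -1.92136451e-03, -7.94322479e-05]), 'joint_torque': array([ 1.71357233e-04, -4.91796327e+01, -4.04366562e-01, -3.12877965e+01,
       -6.38494408e-02,  4.03605122e-02,  1.47441224e-04]), 'position': array([0.23237671, 0.60658655, 0.22167844]), 'tool_rot': array([-5.71330140e-01, -3.08899044e+00,  2.36561706e-03]), 'ft_force': array([-0.12713236, -0.21512616, -0.19973958]), 'torque': array([-0.02149598,  0.02063995,  0.03741398]), 'grip_force': 0.0, 'grip_width': 1.0025937835332865}
```

View pics/scene0.png

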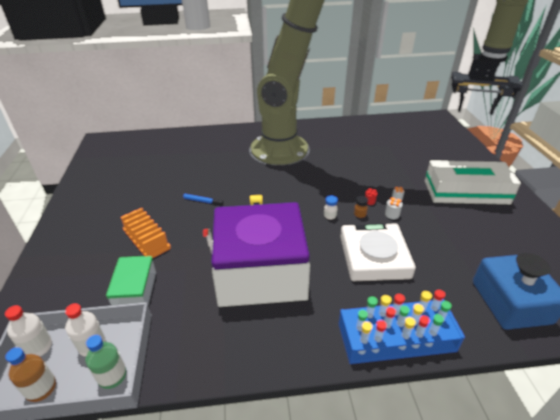

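View pics/side0.png

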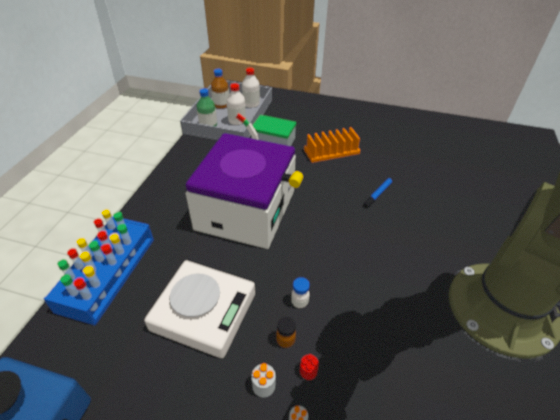

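```bash
cat >> h.py <<'E'
def ray(name,px,st=None):
    c,K,e,A=cam(name,st); A=A if A.ndim==2 else R.from_rotvec(A).as_matrix()
    d=np.linalg.inv(K)@np.array([px[0],px[1],1.]); d=A@np.array([d[0],-d[1],-d[2]])
    return e,d/np.linalg.norm(d)
def plane(name,px,z,st=None):
    e,d=ray(name,px,st); return e+d*(z-e[2])/d[2]
def proj(name,p,st=None):
    c,K,e,A=cam(name,st); A=A if A.ndim==2 else R.from_rotvec(A).as_matrix()
    q=A.T@(np.array(p)-e); q=K@np.array([q[0],-q[1],-q[2]]); return q[:2]/q[2]
def two(a,b):
    (e1,d1),(e2,d2)=a,b
    t=np.linalg.lstsq(np.c_[d1,-d2],e2-e1,rcond=None)[0]
    p,q=e1+t[0]*d1,e2+t[1]*d2; return (p+q)/2,np.linalg.norm(p-q)
def blobs(bgr,lo,hi,amin=15,box=None):
    m=cv2.inRange(cv2.cvtColor(bgr,cv2.COLOR_BGR2HSV),lo,hi)
    if box: k=np.zeros_like(m); x0,y0,x1,y1=box; k[y0:y1,x0:x1]=255; m&=k
    n,l,s,c=cv2.connectedComponentsWithStats(m)
    return m,[(c[i].round(1).tolist(),s[i].tolist()) for i in range(1,n) if s[i][4]>=amin]
E
python3 - <<'E'
from h import *
np.set_printoptions(precision=4,suppress=True)
I={n:cv2.imread(f'pics/{n}0.png') for n in('scene','side')}
Y={}
for n,box in(('scene',(245,190,268,215)),('side',(284,168,308,192))):
    im=I[n]
    m,b=blobs(im,(22,120,120),(35,255,255),8,box); print(n,'yellow',b); Y[n]=ray(n,b[0][0])
    m,b=blobs(im,(125,80,40),(150,255,255),500); print('purple',b)
    cs=max(cv2.findContours(m,0,2)[0],key=cv2.contourArea)
    cs=cv2.convexHull(cs)
    q=cv2.approxPolyDP(cs,8,True)[:,0]
    for p in q: print(p,plane(n,p,.155))
    m,b=blobs(im,(3,120,120),(16,255,255),3,(380,180,410,220) if n=='scene' else (245,355,320,420)); print('orange',b)
    z=.053
    for p,s in b: print(plane(n,p,z))
print('grip',two(Y['scene'],Y['side']))
sc=I['scene'][180:280,320:430]; sd=I['side'][250:420,140:330]
cv2.imwrite('pics/crop.png',np.hstack([cv2.resize(sc,(440,400),interpolation=2),cv2.resize(sd,(447*100//125,400),interpolation=2)]))
E
```

```text
scene yellow [([255.7, 198.5], [249, 194, 14, 10, 113])]
purple [([258.3, 235.4], [211, 202, 99, 67, 5757])]
[298 203] [ 0.541 -0.015  0.155]
[306 262] [ 0.7492 -0.0306  0.155 ]
[212 266] [ 0.7352 -0.2355  0.155 ]
[215 207] [ 0.5293 -0.2298  0.155 ]
orange [([398.6, 188.6], [395, 187, 8, 5, 31]), ([391.8, 199.8], [390, 197, 5, 7, 20]), ([397.8, 201.8], [396, 199, 5, 7, 19])]
[0.383  0.3318 0.053 ]
[0.4354 0.2913 0.053 ]
[0.4472 0.3058 0.053 ]
side yellow [([295.6, 178.7], [289, 171, 14, 17, 178])]
purple [([241.2, 170.1], [185, 133, 111, 76, 5435])]
[223 133] [ 0.7198 -0.2325  0.155 ]
[295 148] [ 0.5226 -0.2232  0.155 ]
[266 208] [0.5281 0.0023 0.155 ]
[186 189] [ 0.7161 -0.0042  0.155 ]
orange [([262.6, 373.2], [253, 363, 20, 22, 96]), ([295.0, 413.0], [291, 407, 9, 13, 64]), ([302.3, 414.4], [298, 410, 9, 10, 48])]
[0.443  0.2975 0.053 ]
[0.3726 0.3445 0.053 ]
[0.3606 0.3432 0.053 ]
grip (array([ 0.4942, -0.1217,  0.1443]), np.float64(0.0013086215548021723))
```

View pics/crop.png

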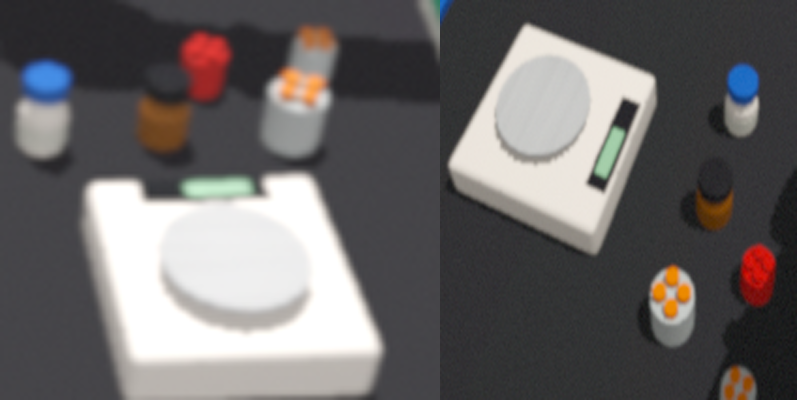

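The three look-alikes: red at scene (371,196); a small orange-capped one at scene (398,190) / side (299,414); and a larger orange-capped one at scene (394,207) / side (263,380). The larger one stands in the row with the jar and bottle and isn't red, so it is the carrier. The crop confirms this.

```bash
cat >> h.py <<'E'
def delta(st,dw):
    return R.from_rotvec(st['tool_rot']).as_matrix().T@np.array(dw)
E
python3 - <<'E'
from h import *
np.set_printoptions(precision=4,suppress=True)
for k,z,a,b in(('pan',.062,(379,244.5),(194.8,295.5)),('red',.04,(371,196),(309,367)),('jar cap',.06,(361,201),(287,327)),('bottle cap',.062,(331.5,200.5),(301,285)),('small',.04,(398.6,189),(298.5,413.7)),('carrier',.053,(395,201),(262.6,373.2))):
    print(k,plane('scene',a,z),plane('side',b,z),two(ray('scene',a),ray('side',b)))
s=ctrl.get_state()
print(delta(s,np.array([.443,.298,s['position'][2]])-s['position']),R.from_rotvec(s['tool_rot']).as_matrix())
E
```

```text
pan [0.6261 0.1881 0.062 ] [0.6192 0.191  0.062 ] (array([0.6213, 0.1895, 0.0578]), np.float64(0.0017613475065632932))
red [0.3924 0.2419 0.04  ] [0.3682 0.2584 0.04  ] (array([0.3692, 0.251 , 0.0221]), np.float64(0.00136320945338372))
jar cap [0.4375 0.1944 0.06  ] [0.4245 0.2044 0.06  ] (array([0.4256, 0.1992, 0.0503]), np.float64(9.707670517763973e-05))
bottle cap [0.426  0.1071 0.062 ] [0.4214 0.1067 0.062 ] (array([0.4223, 0.1069, 0.0602]), np.float64(0.0027825080621072173))
small [0.3683 0.3396 0.04  ] [0.3673 0.3397 0.04  ] (array([0.3675, 0.3397, 0.0395]), np.float64(0.0005305492905123976))
carrier [0.4423 0.2988 0.053 ] [0.443  0.2975 0.053 ] (array([0.4431, 0.2981, 0.0539]), np.float64(0.0006757141522750952))
[-0.3071 -0.2128  0.0003] [[-0.9338  0.3577 -0.0005]
 [ 0.3577  0.9338 -0.0014]
 [-0.0001 -0.0015 -1.    ]]
```

Call:
{"method": "apply_moves", "body": {"dp": [[-0.0384,-0.0266,0],[-0.0384,-0.0266,0],[-0.0384,-0.0266,0],[-0.0384,-0.0266,0],[-0.0384,-0.0266,0],[-0.0384,-0.0266,0],[-0.0384,-0.0266,0],[-0.0384,-0.0266,0],[0,0,0],[0,0,0.02]], "twist": [[0,0,0],[0,0,0],[0,0,0],[0,0,0],[0,0,0],[0,0,0],[0,0,0],[0,0,0],[0,0,-0.15],[0,0,-0.15]], "fingers": [0.15,0.15,0.15,0.15,0.15,0.15,0.15,0.15,0.15,0.15], "newtons": 15}}

```text
time: 1.15
position: [0.446, 0.2975, 0.2049]
tool_rot: [0.101, 3.136, 0.006]
ft_force: [0.1, 0.7, 0.1]
grip_width: 0.851
grip_force: 0.0
```

Call:
{"method": "apply_moves", "body": {"dp": [[0,0,0.02],[0,0,0]], "twist": [[0,0,-0.02],[0,0,0]], "fingers": [0.15,0.15]}}

```text
time: 1.35
position: [0.4416, 0.297, 0.1797]
tool_rot: [-0.073, -3.136, 0.006]
ft_force: [0.4, -1.5, -0.3]
grip_width: 0.854
grip_force: 0.0
```

```bash
python3 - <<'E'
from h import *
np.set_printoptions(precision=4,suppress=True)
s=ctrl.get_state(); im=get_image('wrist')[:,:,::-1].copy(); cv2.imwrite('pics/w1.png',im)
print(s['position'],s['grip_width'],s['time'],R.from_rotvec(s['tool_rot']).as_matrix())
m,b=blobs(im,(3,120,120),(16,255,255),60)
for p,q in b: print(p,q,plane('wrist',p,.053,s))
E
```

```text
[0.4416 0.297  0.1797] 0.8543526839235185 1.35 [[-0.9989  0.0462 -0.0045]
 [ 0.0462  0.9989 -0.0036]
 [ 0.0043 -0.0038 -1.    ]]
[266.5, 208.9] [260, 202, 14, 16, 88] [0.4447 0.2868 0.053 ]
[282.1, 217.1] [276, 210, 14, 16, 103] [0.4532 0.3009 0.053 ]
```

View pics/w1.png

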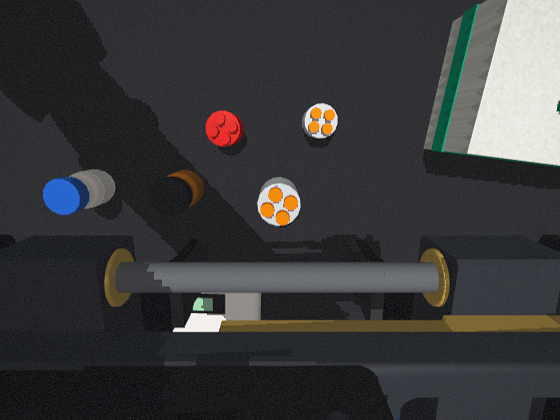

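The wrist view shows the larger orange-capped carrier at about (279,206), i.e. (0.442, 0.298), matching the scene and side estimate. The jar (180,193), red (223,129) and small one (320,121) are clear of the finger line.

Call:
{"method": "apply_moves", "body": {"dp": [[-0.001,0.001,0.03],[0,0,0.03],[0,0,0.03],[0,0,0.03],[0,0,0.025],[0,0,0.015],[0,0,0.005],[0,0,0]], "twist": [[0,0,0],[0,0,0],[0,0,0],[0,0,0],[0,0,0],[0,0,0],[0,0,0],[0,0,0]], "fingers": [0.15,0.15,0.15,0.15,0.15,0.15,0.15,0.15]}}

```text
time: 2.2
position: [0.4446, 0.2997, 0.0179]
tool_rot: [0.072, 3.141, 0.0]
ft_force: [-0.8, 0.3, 0.3]
grip_width: 0.853
grip_force: 0.0
```

Call:
{"method": "apply_moves", "body": {"dp": [[0,0,0],[0,0,0],[0,0,0],[0,0,0],[0,0,0],[0,0,0]], "twist": [[0,0,0],[0,0,0],[0,0,0],[0,0,0],[0,0,0],[0,0,0]], "fingers": [0.3,0.4,0.5,0.6,0.6,0.6]}}

```text
time: 2.8
position: [0.4445, 0.2991, 0.0179]
tool_rot: [0.072, 3.141, -0.0]
ft_force: [-1.2, -0.4, 2.8]
grip_width: 0.477
grip_force: 15.0
```

Call:
{"method": "apply_moves", "body": {"dp": [[0,0,-0.01],[0,0,-0.03],[0,0,-0.035],[0,0,-0.035],[0,0,-0.035],[0,0,-0.02]], "twist": [[0,0,0],[0,0,0],[0,0,0],[0,0,0],[0,0,0],[0,0,0]], "fingers": [0.6,0.6,0.6,0.6,0.6,0.6]}}

```text
time: 3.4
position: [0.4452, 0.3001, 0.1862]
tool_rot: [0.072, 3.138, 0.005]
ft_force: [0.2, 0.4, -1.2]
grip_width: 0.479
grip_force: 15.0
```

Call:
{"method": "apply_moves", "body": {"dp": [[-0.02,-0.007,0],[-0.035,-0.013,0],[-0.035,-0.013,0],[-0.035,-0.013,0],[-0.035,-0.013,0],[-0.035,-0.013,0],[-0.035,-0.013,0],[-0.025,-0.01,0],[-0.006,-0.002,0],[0,0,0]], "twist": [[0,0,0],[0,0,0],[0,0,0],[0,0,0],[0,0,0],[0,0,0],[0,0,0],[0,0,0],[0,0,0],[0,0,0]], "fingers": [0.6,0.6,0.6,0.6,0.6,0.6,0.6,0.6,0.6,0.6]}}

```text
time: 4.4
position: [0.7008, 0.1896, 0.1819]
tool_rot: [-0.074, -3.14, 0.001]
ft_force: [-0.2, 0.3, -1.9]
grip_width: 0.478
grip_force: 15.0
```

```bash
python3 - <<'E'
from h import *
np.set_printoptions(precision=4,suppress=True)
s=ctrl.get_state(); im=get_image('wrist')[:,:,::-1].copy(); cv2.imwrite('pics/w2.png',im)
print(s['position'],s['grip_width'],s['time'],s['tool_rot'],s['ft_force'])
print([proj('wrist',p,s) for p in ([.62,.19,.062],[.62,.24,.062],[.57,.19,.062],[.67,.19,.062])])
E
```

```text
[0.7008 0.1896 0.1819] 0.47790682937406403 4.4 [-0.0745 -3.1397  0.001 ] [-0.1958  0.2691 -1.8673]
[array([272.7693, 112.8907]), array([332.2705, 109.908 ]), array([269.6129,  47.8812]), array([275.6517, 172.2561])]
```

View pics/w2.png

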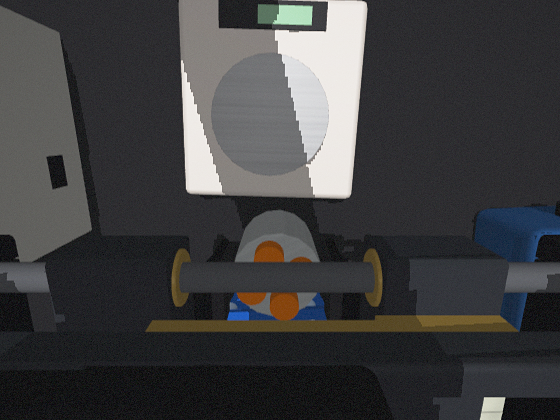

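Pan rim spans cols 211–329, rows 52–176 in the wrist view, so its centre is at about (0.623, 0.1885). This agrees with the two fixed cameras.

Call:
{"method": "apply_moves", "body": {"dp": [[0.02,-0.001,0],[0.03,-0.002,0],[0.02,-0.0015,0],[0.0055,0,0.01],[0,0,0.03],[0,0,0.03],[0,0,0.015],[0,0,0.005],[0,0,0]], "twist": [[0,0,0],[0,0,0],[0,0,0],[0,0,0],[0,0,0],[0,0,0],[0,0,0],[0,0,0],[0,0,0]], "fingers": [0.6,0.6,0.6,0.6,0.6,0.6,0.6,0.6,0.6]}}

```text
time: 5.35
position: [0.6248, 0.1898, 0.0923]
tool_rot: [-0.071, -3.14, 0.0]
ft_force: [-0.2, 0.5, -2.1]
grip_width: 0.475
grip_force: 15.0
```

```bash
python3 - <<'E'
from h import *
np.set_printoptions(precision=4,suppress=True)
s=ctrl.get_state()
print(s['position'],s['ft_force'],R.from_rotvec(s['tool_rot']).as_matrix())
a=cv2.cvtColor(get_image('scene'),4); b=cv2.cvtColor(get_image('side'),4)
cv2.imwrite('pics/c2.png',np.hstack([cv2.resize(a[180:290,320:430],(400,400)),cv2.resize(b[230:360,140:270],(400,400))]))
E
```

```text
[0.6248 0.1898 0.0923] [-0.1677  0.5405 -2.0835] [[-0.999   0.0453 -0.0005]
 [ 0.0453  0.999  -0.0001]
 [ 0.0005 -0.0002 -1.    ]]
```

View pics/c2.png

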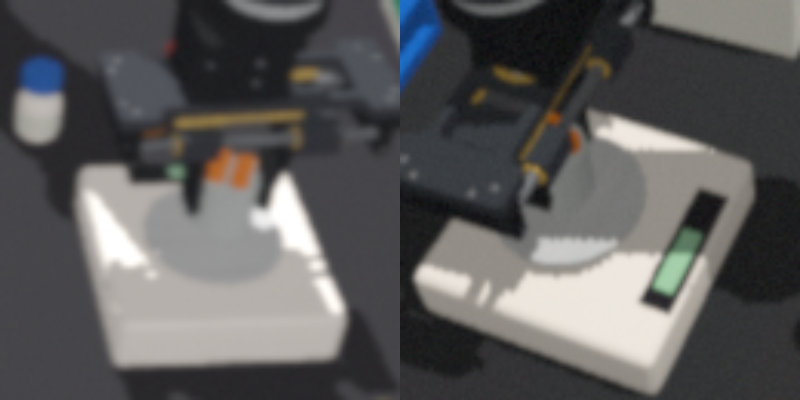

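The carrier is held upright over the pan's middle: pan centre at about (215,228) in the left crop and (580,205) in the right. Next I lower it slowly.

Call:
{"method": "apply_moves", "body": {"dp": [[0,0,0.003],[0,0,0.003],[0,0,0.003],[0,0,0.002],[0,0,0.001],[0,0,0.001],[0,0,0.001],[0,0,0],[0,0,0]], "twist": [[0,0,0],[0,0,0],[0,0,0],[0,0,0],[0,0,0],[0,0,0],[0,0,0],[0,0,0],[0,0,0]], "fingers": [0.6,0.6,0.6,0.6,0.6,0.6,0.6,0.6,0.6]}}

```text
time: 6.35
position: [0.625, 0.1895, 0.0787]
tool_rot: [0.072, 3.141, 0.0]
ft_force: [-1.4, 0.6, -1.2]
grip_width: 0.473
grip_force: 15.0
```

Call:
{"method": "apply_moves", "body": {"dp": [[0,0,0.0008],[0,0,0.0004],[0,0,0],[0,0,0],[0,0,0]], "twist": [[0,0,0],[0,0,0],[0,0,0],[0,0,0],[0,0,0]], "fingers": [0.6,0.6,0.6,0.6,0.6]}}

```text
time: 6.85
position: [0.6251, 0.1895, 0.0775]
tool_rot: [0.072, 3.141, 0.0]
ft_force: [-0.7, -0.0, -0.7]
grip_width: 0.475
grip_force: 15.0
```

Call:
{"method": "apply_moves", "body": {"dp": [[0,0,0.0003],[0,0,0],[0,0,0],[0,0,0],[0,0,0],[0,0,0],[0,0,0],[0,0,0]], "twist": [[0,0,0],[0,0,0],[0,0,0],[0,0,0],[0,0,0],[0,0,0],[0,0,0],[0,0,0]], "fingers": [0.56,0.54,0.52,0.5,0.47,0.43,0.38,0.33], "newtons": 5}}

```text
time: 7.65
position: [0.6251, 0.1895, 0.0771]
tool_rot: [0.072, 3.141, 0.0]
ft_force: [1.0, 0.4, 1.0]
grip_width: 0.637
grip_force: 0.0
```

Call:
{"method": "apply_moves", "body": {"dp": [[0,0,0],[0,0,-0.01],[0,0,-0.02],[0,0,-0.03],[0,0,-0.04],[0,0,-0.035],[0,0,-0.02],[0,0,0]], "twist": [[0,0,0],[0,0,0],[0,0,0],[0,0,0],[0,0,0],[0,0,0],[0,0,0],[0,0,0]], "fingers": [0.25,0.2,0.2,0.2,0.3,0.35,0.35,0.35]}}

```text
time: 8.45
position: [0.6271, 0.1899, 0.2372]
tool_rot: [0.072, 3.133, 0.005]
ft_force: [0.0, 0.6, -0.3]
grip_width: 0.659
grip_force: 0.0
```

```bash
python3 - <<'E'
from h import *
np.set_printoptions(precision=4,suppress=True)
s=ctrl.get_state(); im=get_image('wrist')[:,:,::-1].copy()
print(s['position'],s['grip_width'],s['time'],s['tool_rot'],s['ft_force'])
a=get_image('scene')[:,:,::-1].copy();cv2.imwrite('pics/s3.png',a)
cv2.imwrite('pics/w3.png',np.hstack([cv2.resize(a[180:290,320:430],(300,300)),cv2.resize(im,(400,300))]))
print(proj('wrist',[.623,.1885,.113],s))
m,b=blobs(a,(3,120,120),(16,255,255),3,(350,200,410,270)); print(b,[plane('scene',p,.113) for p,_ in b])
print(delta(s,np.array([.56,-.12,.23])-s['position']))
E
```

```text
[0.6271 0.1899 0.2372] 0.6586116005327012 8.45 [0.0719 3.1332 0.0049] [ 0.0448  0.6415 -0.3037]
[274.5409 199.8982]
[([359.6, 208.4], [356, 206, 9, 5, 26]), ([379.3, 229.0], [377, 225, 6, 9, 34]), ([384.9, 231.5], [383, 228, 5, 8, 28])] [array([0.5338, 0.1561, 0.113 ]), array([0.6213, 0.1825, 0.113 ]), array([0.6322, 0.1935, 0.113 ])]
[ 0.0529 -0.3127  0.0058]
```

View pics/w3.png

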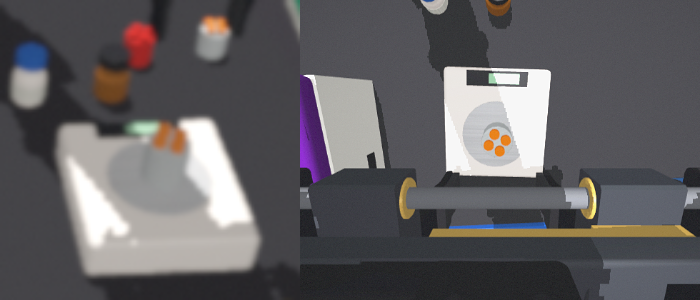

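The carrier stands upright in the pan's middle, with its caps centre at wrist pixel (276,200) against (275,200) expected. Next is the lid grip.

Call:
{"method": "apply_moves", "body": {"dp": [[0.004,-0.02,0],[0.007,-0.04,0],[0.007,-0.04,0],[0.007,-0.04,0],[0.007,-0.04,0],[0.007,-0.04,0],[0.007,-0.04,0],[0.005,-0.038,0],[0.002,-0.015,0.006],[0,0,0]], "twist": [[0,0,0],[0,0,0],[0,0,0],[0,0,0],[0,0,0],[0,0,0],[0,0,0],[0,0,0],[0,0,0],[0,0,0]], "fingers": [0.35,0.35,0.35,0.35,0.35,0.35,0.35,0.35,0.35,0.35]}}

```text
time: 9.55
position: [0.5552, -0.1246, 0.2242]
tool_rot: [-0.082, -3.137, 0.001]
ft_force: [-0.2, 1.1, 0.1]
grip_width: 0.648
grip_force: 0.0
```

```bash
python3 - <<'E'
from h import *
np.set_printoptions(precision=4,suppress=True)
s=ctrl.get_state(); im=get_image('wrist')[:,:,::-1].copy(); cv2.imwrite('pics/w4.png',im)
print(s['position'],s['time'],R.from_rotvec(s['tool_rot']).as_matrix())
m,b=blobs(im,(22,120,100),(35,255,255),60); 
for p,q in b: print(p,q,plane('wrist',p,.15,s))
m,_=blobs(im,(125,80,40),(150,255,255),500)
c=max(cv2.findContours(m,0,2)[0],key=cv2.contourArea); q=cv2.approxPolyDP(cv2.convexHull(c),6,True)[:,0]
for p in q: print(p,plane('wrist',p,.155,s))
E
```

```text
[ 0.5552 -0.1246  0.2242] 9.55 [[-0.9986  0.0521 -0.0035]
 [ 0.0522  0.9986 -0.0004]
 [ 0.0034 -0.0006 -1.    ]]
[28.1, 127.3] [0, 93, 58, 67, 331] [ 0.4772 -0.2981  0.15  ]
[274.7, 140.9] [254, 122, 42, 39, 1550] [ 0.4959 -0.123   0.15  ]
[9.9, 163.6] [0, 154, 22, 22, 124] [ 0.5019 -0.3176  0.15  ]
[145.6, 261.8] [142, 251, 9, 27, 76] [ 0.5838 -0.23    0.15  ]
[144.3, 295.2] [141, 281, 8, 24, 64] [ 0.6126 -0.2355  0.15  ]
[421 192] [ 0.5379 -0.018   0.155 ]
[417 235] [ 0.5709 -0.0191  0.155 ]
[388 261] [ 0.5909 -0.0404  0.155 ]
[166 262] [ 0.5828 -0.212   0.155 ]
[136 235] [ 0.5598 -0.2317  0.155 ]
[134 192] [ 0.5268 -0.2279  0.155 ]
[149 186] [ 0.523  -0.2163  0.155 ]
[406 181] [ 0.5292 -0.0293  0.155 ]
```

View pics/w4.png

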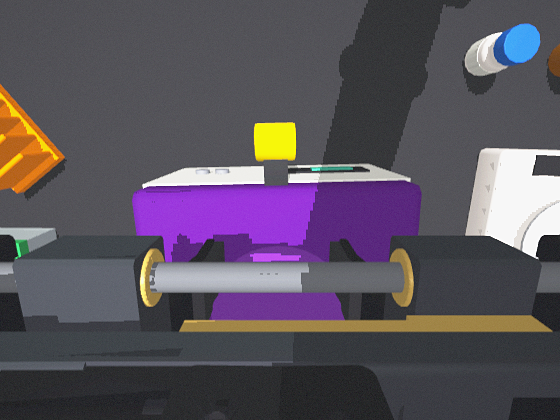

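The yellow grip is at wrist (275,141), which puts it at about (0.495, -0.1225). It lies ~32 mm ahead of the lid's front edge (x ≈ 0.526), as it should. I'll go over it and descend.

Call:
{"method": "apply_moves", "body": {"dp": [[0.02,0,0],[0.03,-0.001,0],[0.01,0,0],[0,0,0.02],[0,0,0.03],[0,0,0.03],[0,0,0.015],[0,0,0.006],[0,0,0.001],[0,0,0]], "twist": [[0,0,-0.01],[0,0,0],[0,0,0],[0,0,0],[0,0,0],[0,0,0],[0,0,0],[0,0,0],[0,0,0],[0,0,0]], "fingers": [0.35,0.35,0.35,0.35,0.35,0.35,0.35,0.35,0.35,0.35]}}

```text
time: 10.6
position: [0.4986, -0.1189, 0.1247]
tool_rot: [0.054, 3.14, 0.0]
ft_force: [0.2, -0.1, 1.4]
grip_width: 0.651
grip_force: 0.0
```

```bash
python3 - <<'E'
from h import *
np.set_printoptions(precision=4,suppress=True)
s=ctrl.get_state()
print(s['position'],s['ft_force'],R.from_rotvec(s['tool_rot']).as_matrix())
E
```

```text
[ 0.4986 -0.1189  0.1247] [ 0.1917 -0.1137  1.3978] [[-0.9994  0.0346  0.0012]
 [ 0.0346  0.9994  0.    ]
 [-0.0012  0.0001 -1.    ]]
```

Call:
{"method": "apply_moves", "body": {"dp": [[0.0034,-0.0036,0.0035],[0,0,0],[0,0,0],[0,0,0],[0,0,0],[0,0,0],[0,0,0],[0,0,0]], "twist": [[0,0,0],[0,0,0],[0,0,0],[0,0,0],[0,0,0],[0,0,0],[0,0,0],[0,0,0]], "fingers": [0.4,0.5,0.55,0.6,0.65,0.7,0.75,0.75], "newtons": 20}}

```text
time: 11.4
position: [0.4943, -0.1227, 0.1206]
tool_rot: [0.056, 3.141, 0.0]
ft_force: [0.2, 0.4, 0.3]
grip_width: 0.337
grip_force: 20.0
```

```bash
python3 - <<'E'
from h import *
np.set_printoptions(precision=4,suppress=True)
s=ctrl.get_state()
print(s['position'],s['ft_force'],s['grip_width']*87,s['grip_force'],R.from_rotvec(s['tool_rot']).as_matrix())
a=cv2.cvtColor(get_image('scene'),4); b=cv2.cvtColor(get_image('side'),4)
cv2.imwrite('pics/c5.png',np.hstack([cv2.resize(a[170:280,200:310],(400,400)),cv2.resize(b[120:230,210:320],(400,400))]))
E
```

```text
[ 0.4943 -0.1227  0.1206] [0.2187 0.3832 0.3266] 29.35703344416067 19.994557038880885 [[-0.9994  0.0355  0.0002]
 [ 0.0355  0.9994  0.0002]
 [-0.0002  0.0002 -1.    ]]
```

View pics/c5.png

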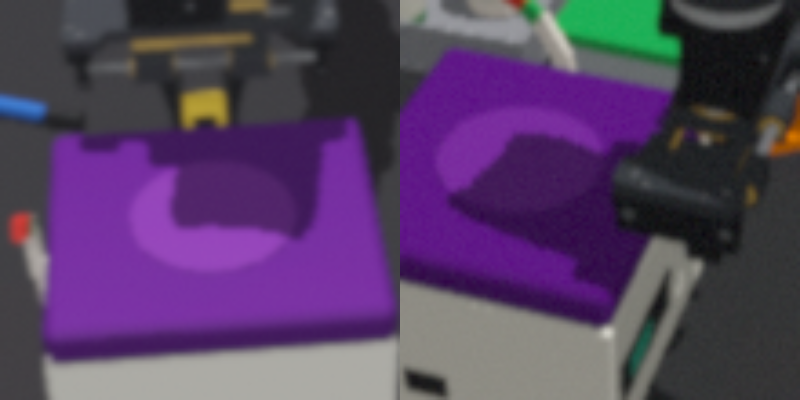

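The barrel is held across its flat ends (29.4 mm opening). Next I work out the arc increments.

```bash
python3 - <<'E'
import numpy as np
f=lambda t:.2325*np.array([np.cos(t+.0646),-np.sin(t+.0646)])
for a in (np.linspace(0,.3,9),np.linspace(.3,.75,11),np.linspace(.75,.95,11)): print((np.diff([f(t) for t in a],axis=0)*1e4).round().astype(int).tolist())
E
```

```text
[[-7, -87], [-11, -87], [-14, -86], [-17, -86], [-20, -85], [-23, -84], [-26, -83], [-30, -82]]
[[-39, -97], [-44, -95], [-48, -93], [-52, -91], [-56, -88], [-60, -86], [-64, -83], [-68, -80], [-71, -77], [-74, -73]]
[[-34, -32], [-35, -31], [-35, -30], [-36, -29], [-37, -29], [-37, -28], [-38, -27], [-38, -26], [-39, -26], [-39, -25]]
```

Call:
{"method": "apply_moves", "body": {"dp": [[-0.0007,0,-0.0087],[-0.0011,0,-0.0087],[-0.0014,0,-0.0086],[-0.0017,0,-0.0086],[-0.002,0,-0.0085],[-0.0023,0,-0.0084],[-0.0026,0,-0.0083],[-0.003,0,-0.0082],[0,0,0],[0,0,0]], "twist": [[0,0,0],[0,0,0],[0,0,0],[0,0,0],[0,0,0],[0,0,0],[0,0,0],[0,0,0],[0,0,0],[0,0,0]], "fingers": [0.75,0.75,0.75,0.75,0.75,0.75,0.75,0.75,0.75,0.75]}}

```text
time: 12.5
position: [0.5082, -0.1231, 0.1891]
tool_rot: [-0.056, -3.139, -0.001]
ft_force: [-5.6, 2.1, -0.6]
grip_width: 0.34
grip_force: 20.0
```

```bash
cat >> h.py <<'E'
def grip():
    P={}
    for n in('scene','side'):
        im=get_image(n)[:,:,::-1].copy()
        c=proj(n,np.array(ctrl.get_state()['position'])+[0,0,.019]).astype(int)
        m,b=blobs(im,(20,120,60),(35,255,255),8,(c[0]-22,c[1]-22,c[0]+22,c[1]+22)); P[n]=(im,c,b)
    return P
E
python3 - <<'E'
from h import *
np.set_printoptions(precision=4,suppress=True)
s=ctrl.get_state()
print(s['position'],s['ft_force'],s['torque'],s['grip_width']*87)
P=grip()
for n in P: print(n,P[n][1],P[n][2])
cv2.imwrite('pics/c6.png',np.hstack([cv2.resize(P['scene'][0][150:280,190:320],(400,400)),cv2.resize(P['side'][0][90:230,190:330],(400,400))]))
E
```

```text
[ 0.5082 -0.1231  0.1891] [-5.6337  2.1415 -0.5572] [0.4795 1.3898 0.086 ] 29.60524930856918
scene [254 182] [([241.0, 161.5], [235, 161, 15, 3, 27]), ([253.8, 160.3], [251, 160, 8, 2, 12]), ([254.9, 182.5], [248, 177, 15, 12, 152])]
side [291 155] [([301.4, 145.5], [301, 143, 2, 6, 10])]
```

View pics/c6.png

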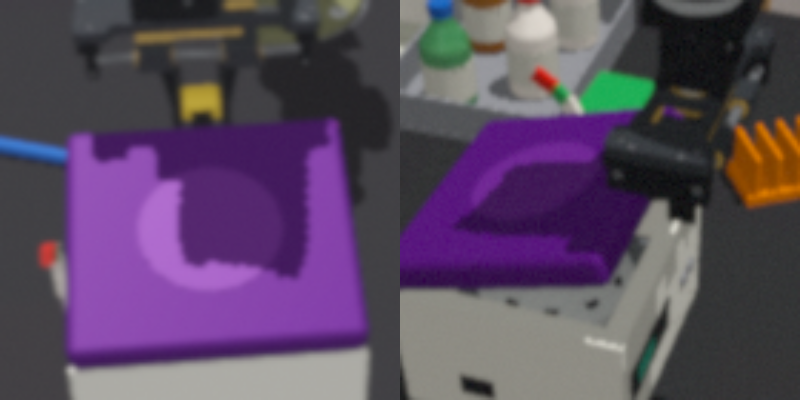

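This is my tenth picture: the lid is opening cleanly, with the barrel between the pads at (203,100) in the left crop. From here I use numbers only. The force shows a ~5 N radial push, which a ~1 mm outward correction should relieve.

Call:
{"method": "apply_moves", "body": {"dp": [[-0.0034,0,-0.01],[-0.0039,0,-0.0097],[-0.0048,0,-0.0093],[-0.0052,0,-0.0091],[-0.0056,0,-0.0088],[-0.006,0,-0.0086],[0,0,0],[0,0,0]], "twist": [[0,0,0],[0,0,0],[0,0,0],[0,0,0],[0,0,0],[0,0,0],[0,0,0],[0,0,0]], "fingers": [0.75,0.75,0.75,0.75,0.75,0.75,0.75,0.75]}}

```text
time: 13.4
position: [0.5388, -0.124, 0.2457]
tool_rot: [0.055, 3.14, 0.001]
ft_force: [-4.1, 3.6, 0.7]
grip_width: 0.345
grip_force: 20.0
```

```bash
cat >> h.py <<'E'
def report():
    u=np.array([np.cos(.038),-np.sin(.038),0]); s=ctrl.get_state()
    hin=np.array([.4943,-.1227,.1396])+.232*u-[0,0,.015]
    Rm=R.from_rotvec(s['tool_rot']).as_matrix(); g=s['position']-.019*Rm[:,2]
    d=g-hin; a=-d@u; r=np.hypot(a,d[2]); phi=np.arctan2(d[2],a); F=s['ft_force']
    fr=-(F@u)*np.cos(phi)+F[2]*np.sin(phi); ft=(F@u)*np.sin(phi)+F[2]*np.cos(phi)
    print('t%.2f theta %.3f r %.4f Frad %.2f Ftan %.2f Fy %.2f w %.1f'%(s['time'],phi-.0646,r,fr,ft,F[1],s['grip_width']*87), s['position'].round(4), 'T',s['torque'].round(2),'tilt',Rm[:2,2].round(3))
def lid():
    # lid pitch from the rear/front purple corners in the scene view
    im=get_image('scene')[:,:,::-1].copy(); m,_=blobs(im,(125,80,30),(150,255,255),500)
    c=max(cv2.findContours(m,0,2)[0],key=cv2.contourArea)
    print(cv2.approxPolyDP(cv2.convexHull(c),4,True)[:,0].tolist()); return im,m
E
python3 - <<'E'
from h import *
report(); im,m=lid(); P=grip()
print(P['scene'][1],P['scene'][2],'expect',proj('scene',ctrl.get_state()['position']+[0,0,.019]))
E
```

```text
t13.40 theta 0.577 r 0.2341 Frad 3.81 Ftan -2.01 Fy 3.59 w 30.0 [ 0.5388 -0.124   0.2457] T [0.83 1.   0.15] tilt [0.002 0.001]
[[302, 181], [308, 262], [211, 267], [210, 185]]
[254 170] [([238.5, 148.0], [233, 148, 12, 1, 12]), ([254.3, 171.0], [247, 165, 16, 13, 172])] expect [254.10376448 170.37099152]
```

Call:
{"method": "apply_moves", "body": {"dp": [[-0.006,0.0004,-0.0086],[-0.0064,0.0003,-0.0083],[-0.0071,0.0002,-0.0077],[-0.0074,0.0002,-0.0073],[0,0,0],[0,0,0]], "twist": [[0,0,0],[0,0,0],[0,0,0],[0,0,0],[0,0,0],[0,0,0]], "fingers": [0.75,0.75,0.75,0.75,0.75,0.75]}}

```text
time: 14.15
position: [0.5655, -0.1248, 0.2767]
tool_rot: [0.057, 3.14, -0.001]
ft_force: [-2.1, 1.8, 1.1]
grip_width: 0.344
grip_force: 20.0
```

```bash
python3 - <<'E'
from h import *
report(); im,m=lid(); report()
# guide arc colours left of the lid
for nm,lo,hi in(('green',(40,60,40),(85,255,255)),('red',(0,120,80),(8,255,255))): print(nm,blobs(im,lo,hi,4,(185,130,240,290))[1])
E
```

```text
t14.15 theta 0.752 r 0.2348 Frad 2.25 Ftan -0.82 Fy 1.76 w 29.9 [ 0.5655 -0.1248  0.2767] T [0.21 0.19 0.18] tilt [ 0.002 -0.001]
[[303, 177], [310, 262], [211, 269], [207, 184]]
t14.20 theta 0.751 r 0.2348 Frad 1.93 Ftan 0.02 Fy 1.11 w 29.2 [ 0.5653 -0.1248  0.2765] T [0.19 0.12 0.13] tilt [ 0.002 -0.   ]
green []
red [([205.0, 232.1], [203, 228, 5, 9, 36])]
```

```bash
cat >> h.py <<'E'
u=np.array([np.cos(.038),-np.sin(.038),0]); v=np.array([np.sin(.038),np.cos(.038),0])
HIN=np.array([.4943,-.1227,0])+.2322*u+[0,0,.125]
def corner(th,side):
    a=.2*np.cos(th)-.03*np.sin(th); z=.2*np.sin(th)+.03*np.cos(th)
    return proj('scene',HIN-a*u+[0,0,z]+side*.11*v)
def th2():
    s=ctrl.get_state(); Rm=R.from_rotvec(s['tool_rot']).as_matrix(); g=s['position']-.019*Rm[:,2]-[0,0,.003]
    d=g-HIN; a=-d@u; print('theta2 %.3f r %.4f'%(np.arctan2(d[2],a)-.0646,np.hypot(a,d[2])))
E
python3 - <<'E'
from h import *
np.set_printoptions(precision=1,suppress=True)
th2()
for t in(0,.577,.7,.75,.8): print(t,corner(t,1),corner(t,-1),proj('scene',HIN+[0,0,.019]-.2322*0*u))
im=cv2.imread('pics/scene0.png')
for n,i in(('shut',im),('now',get_image('scene')[:,:,::-1].copy())):
    m,_=blobs(i,(125,80,30),(150,255,255),500)
    for c0 in(225,230,285,290): print(n,c0,np.where(m[:,c0]>0)[0][[0,-1]])
report()
E
```

```text
theta2 0.740 r 0.2325
0 [297.7 200.6] [213.4 205.5] [259.4 262.1]
0.577 [301.2 178.3] [207.4 183.5] [259.4 262.1]
0.7 [302.4 176.4] [206.1 181.7] [259.4 262.1]
0.75 [302.9 175.9] [205.5 181.3] [259.4 262.1]
0.8 [303.5 175.7] [204.9 181.2] [259.4 262.1]
shut 225 [206 268]
shut 230 [206 267]
shut 285 [202 263]
shut 290 [202 263]
now 225 [182 269]
now 230 [181 269]
now 285 [177 265]
now 290 [177 265]
t14.25 theta 0.750 r 0.2348 Frad 2.09 Ftan -0.04 Fy 0.87 w 30.1 [ 0.6 -0.1  0.3] T [0.1 0.  0.2] tilt [ 0. -0.]
```

```bash
cat >> h.py <<'E'
def sc(th,side,h):
    a=.2*np.cos(th)-h*np.sin(th); z=.2*np.sin(th)+h*np.cos(th)
    return proj('side',HIN-a*u+[0,0,z]+side*.11*v)
def sidehull(im):
    m,_=blobs(im,(125,80,30),(150,255,255),500)
    c=max(cv2.findContours(m,0,2)[0],key=cv2.contourArea)
    return cv2.approxPolyDP(cv2.convexHull(c),3,True)[:,0].tolist()
E
python3 - <<'E'
from h import *
np.set_printoptions(precision=1,suppress=True)
print(sidehull(cv2.imread('pics/side0.png')))
im=get_image('side')[:,:,::-1].copy(); cv2.imwrite('pics/sd7.png',im); print(sidehull(im))
for t in(0,.65,.7,.75,.8,.9): print(t,'top+',sc(t,1,.03),'bot+',sc(t,1,0),'top-',sc(t,-1,.03),'rear+',proj('side',HIN+.11*v))
E
```

```text
[[223, 133], [295, 148], [266, 208], [186, 189], [186, 181]]
[[257, 117], [258, 128], [239, 157], [185, 190], [179, 185], [181, 177], [218, 131], [242, 113]]
0 top+ [267.1 202.7] bot+ [267.3 212.5] top- [296.2 145.6] rear+ [185.6 192.7]
0.65 top+ [238.3 154. ] bot+ [247.5 165.4] top- [274.1 100.7] rear+ [185.6 192.7]
0.7 top+ [234.6 150.5] bot+ [244.4 161.7] top- [271.2  97.5] rear+ [185.6 192.7]
0.75 top+ [230.7 147. ] bot+ [241.1 158.1] top- [268.   94.4] rear+ [185.6 192.7]
0.8 top+ [226.7 143.7] bot+ [237.6 154.5] top- [264.7  91.5] rear+ [185.6 192.7]
0.9 top+ [218.2 137.3] bot+ [230.1 147.5] top- [257.8  86. ] rear+ [185.6 192.7]
```

Call:
{"method": "apply_moves", "body": {"dp": [[-0.0029,0.0002,-0.0033],[-0.0033,0,-0.003],[-0.0033,0,-0.0029],[-0.0034,0,-0.0028],[-0.0034,0,-0.0028],[-0.0035,0,-0.0027],[-0.0036,0,-0.0026],[-0.0036,0,-0.0026],[-0.0037,0,-0.0025],[-0.0037,0,-0.0024]], "twist": [[0,0,0],[0,0,0],[0,0,0],[0,0,0],[0,0,0],[0,0,0],[0,0,0],[0,0,0],[0,0,0],[0,0,0]], "fingers": [0.75,0.75,0.75,0.75,0.75,0.75,0.75,0.75,0.75,0.75]}}

```text
time: 15.3
position: [0.5994, -0.1258, 0.3042]
tool_rot: [0.057, 3.141, -0.001]
ft_force: [-1.7, -3.4, 0.3]
grip_width: 0.342
grip_force: 20.0
```

Call:
{"method": "apply_moves", "body": {"dp": [[0,0,0],[0,0,0],[0,0,0]], "twist": [[0,0,0],[0,0,0],[0,0,0]], "fingers": [0.75,0.75,0.75]}}

```text
time: 15.6
position: [0.5992, -0.1258, 0.304]
tool_rot: [0.057, 3.14, -0.001]
ft_force: [-1.4, -3.4, 2.5]
grip_width: 0.341
grip_force: 20.0
```

```bash
python3 - <<'E'
from h import *
for i in range(4):
    th2(); report(); im=get_image('side')[:,:,::-1].copy()
print(sidehull(im))
E
```

```text
theta2 0.928 r 0.2328
t15.60 theta 0.937 r 0.2356 Frad 2.77 Ftan 0.28 Fy -3.41 w 29.7 [ 0.5992 -0.1258  0.304 ] T [-0.69  0.39  0.17] tilt [ 0.001 -0.   ]
theta2 0.928 r 0.2328
t15.65 theta 0.936 r 0.2356 Frad 2.94 Ftan -0.48 Fy -3.13 w 29.7 [ 0.5992 -0.1258  0.304 ] T [-0.66  0.47  0.14] tilt [ 0.001 -0.   ]
theta2 0.928 r 0.2328
t15.70 theta 0.936 r 0.2356 Frad 2.87 Ftan 0.33 Fy -3.62 w 29.6 [ 0.5992 -0.1257  0.304 ] T [-0.64  0.47  0.13] tilt [ 0.001 -0.   ]
theta2 0.928 r 0.2328
t15.75 theta 0.936 r 0.2356 Frad 3.88 Ftan 0.27 Fy -3.97 w 29.9 [ 0.5991 -0.1257  0.3039] T [-0.77  0.43  0.13] tilt [ 0.001 -0.   ]
[[242, 103], [246, 117], [184, 190], [178, 180]]
```

Call:
{"method": "apply_moves", "body": {"dp": [[-0.0015,-0.0002,-0.001],[-0.0014,-0.0001,-0.0009],[0,0,0],[0,0,0]], "twist": [[0,0,0],[0,0,0],[0,0,0],[0,0,0]], "fingers": [0.75,0.75,0.75,0.75]}}

```text
time: 16.2
position: [0.6019, -0.1258, 0.3057]
tool_rot: [-0.056, -3.141, -0.0]
ft_force: [-3.7, -2.6, 4.4]
grip_width: 0.344
grip_force: 20.0
```

```bash
python3 - <<'E'
from h import *
for i in range(3):
    th2(); report(); im=get_image('side')[:,:,::-1].copy()
s=ctrl.get_state()
f=lambda t:.2328*np.array([np.cos(t+.0646),-np.sin(t+.0646)])
print((np.diff([f(t) for t in np.linspace(.943,.813,9)],axis=0)*1e4).round(0).tolist())
E
```

```text
theta2 0.942 r 0.2328
t16.20 theta 0.950 r 0.2356 Frad 5.65 Ftan -0.70 Fy -2.61 w 29.9 [ 0.6019 -0.1258  0.3057] T [-0.68  1.04  0.09] tilt [-0.  0.]
theta2 0.942 r 0.2328
t16.25 theta 0.950 r 0.2356 Frad 5.79 Ftan -0.22 Fy -2.54 w 29.5 [ 0.6019 -0.1258  0.3057] T [-0.68  1.1   0.14] tilt [-0.  0.]
theta2 0.942 r 0.2328
t16.30 theta 0.950 r 0.2356 Frad 6.52 Ftan -1.00 Fy -3.87 w 29.9 [ 0.6019 -0.1258  0.3057] T [-0.62  1.05  0.13] tilt [-0.  0.]
[[32.0, 20.0], [31.0, 21.0], [31.0, 21.0], [31.0, 22.0], [30.0, 22.0], [30.0, 23.0], [30.0, 23.0], [29.0, 24.0]]
```

Call:
{"method": "apply_moves", "body": {"dp": [[0.0034,-0.0002,0.0016],[0.0033,-0.0001,0.0018],[0.0031,0,0.0021],[0.0031,0,0.0022],[0.003,0,0.0022],[0.003,0,0.0023],[0.003,0,0.0023],[0.0029,0,0.0024],[0,0,0],[0,0,0]], "twist": [[0,0,0],[0,0,0],[0,0,0],[0,0,0],[0,0,0],[0,0,0],[0,0,0],[0,0,0],[0,0,0],[0,0,0]], "fingers": [0.75,0.75,0.75,0.75,0.75,0.75,0.75,0.75,0.75,0.75]}}

```text
time: 17.35
position: [0.5773, -0.1251, 0.2878]
tool_rot: [-0.056, -3.141, 0.0]
ft_force: [4.5, -4.6, -3.9]
grip_width: 0.343
grip_force: 20.0
```

```bash
python3 - <<'E'
from h import *
np.set_printoptions(precision=1,suppress=True)
for i in range(3):
    th2(); report(); im=get_image('side')[:,:,::-1].copy()
cv2.imwrite('pics/sd8.png',im); print(sidehull(im))
for t in(.77,.81,.85): print(t,'bot+',sc(t,1,0))
sc_=get_image('scene')[:,:,::-1].copy()
m,b=blobs(sc_,(3,120,120),(16,255,255),3,(365,215,400,245)); print('caps',b,[plane('scene',p,.111).round(4).tolist() for p,_ in b])
m,b=blobs(im,(3,120,80),(18,255,255),3,(170,250,240,310)); print('caps side',b,[plane('side',p,.111).round(4).tolist() for p,_ in b])
E
```

```text
theta2 0.811 r 0.2328
t17.35 theta 0.821 r 0.2353 Frad -5.96 Ftan 1.21 Fy -4.56 w 29.9 [ 0.6 -0.1  0.3] T [-0.8 -0.9  0.1] tilt [-0. -0.]
theta2 0.811 r 0.2328
t17.40 theta 0.821 r 0.2353 Frad -5.32 Ftan 0.05 Fy -3.14 w 29.9 [ 0.6 -0.1  0.3] T [-0.9 -0.9  0.1] tilt [-0. -0.]
theta2 0.811 r 0.2328
t17.45 theta 0.821 r 0.2353 Frad -6.49 Ftan 0.28 Fy -4.43 w 29.7 [ 0.6 -0.1  0.3] T [-0.8 -0.9  0.1] tilt [-0. -0.]
[[250, 109], [253, 123], [235, 152], [183, 189], [179, 179], [210, 139], [243, 108]]
0.77 bot+ [239.7 156.6]
0.81 bot+ [236.9 153.8]
0.85 bot+ [233.9 151. ]
caps [([379.3, 227.9], [377, 224, 6, 10, 35]), ([385.1, 231.0], [383, 227, 5, 8, 22])] [[0.6151, 0.1848, 0.111], [0.6284, 0.1956, 0.111]]
caps side [([190.0, 280.5], [181, 273, 18, 16, 141])] [[0.6221, 0.1902, 0.111]]
```

The lid is at about 0.81–0.82 rad by the arm, and the side-view corner gives ~0.81, inside the green band. The carrier is still at (0.622, 0.190), mid-pan. I'll hold still briefly, then hand in.

Call:
{"method": "apply_moves", "body": {"dp": [[0,0,0],[0,0,0],[0,0,0],[0,0,0],[0,0,0],[0,0,0],[0,0,0],[0,0,0],[0,0,0],[0,0,0]], "twist": [[0,0,0],[0,0,0],[0,0,0],[0,0,0],[0,0,0],[0,0,0],[0,0,0],[0,0,0],[0,0,0],[0,0,0]], "fingers": [0.75,0.75,0.75,0.75,0.75,0.75,0.75,0.75,0.75,0.75]}}

```text
time: 18.55
position: [0.5774, -0.1251, 0.2878]
tool_rot: [-0.056, -3.141, 0.0]
ft_force: [2.6, -3.4, -3.9]
grip_width: 0.345
grip_force: 20.0
```

```bash
python3 - <<'E'
from h import *
th2(); report(); print(ctrl.close_job())
E
```

```text
theta2 0.811 r 0.2328
t18.55 theta 0.821 r 0.2353 Frad -4.72 Ftan -0.35 Fy -3.40 w 30.0 [ 0.5774 -0.1251  0.2878] T [-0.83 -0.86  0.17] tilt [-0. -0.]
the job is handed in; nothing more can be done
None
```

Job handed in at 18.6 s: the carrier is upright and released mid-pan, and the lid went to about 0.94 rad, then was eased back and is held still at about 0.81 rad in the green band (angles are my estimates from arm position and the side camera).

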